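# Seat the egg rack in the egg cooker

## Robot

A 6-joint arm with a two-finger parallel gripper is mounted at the origin on the work surface. World frame = base frame: x ahead of the robot, y to its left, z up, the work surface at z = 0. Lengths are in mm, angles in rad, forces in N, time in s.
With the tool pointing down it reaches from about 400 to 925 mm from the base axis. Payload 12.5 kg.
Tool frame: the origin (TCP) lies on the centre line of the jaws, within the pads' length; the fingertips stand 19 mm ahead of it and the grasp point (between the pads) is the TCP; y points along the fingers, x is the direction in which the jaws open and shut, and the axes are right-handed (so a half turn about y gives the same grasp; the last joint's range is limited). The gripper opens to 95 mm and grips with 3 to 60 N. Pads are 20 mm wide; open, the fingers measure 119 mm over their backs; the gripper's body (75 mm by 180 mm) begins 59 mm behind the grasp point.
Start: joints at [1.222, 0.491, 1.559, -0, 1.092, -0.106], TCP at [150.244, 606.689, 233.661] pointing down, gripper open.
Joint ranges: [-3.1, 3.1], [-0.84, 2.19], [0.05, 2.79], [-1.13, 4.28], [0.06, 2.93], [-2.69, 2.69]. Speed limits (rad/s): [2.22, 2.22, 2.79, 3.14, 3.14, 3.14].

## Interface

Orientations are given as [roll, pitch, yaw] about the fixed x, y, z axes, in that order (R = Rz(yaw) Ry(pitch) Rx(roll)).
In Python, from cell import env gives the robot as it stands. The module is installed in compiled form; this text tells all that it offers.
- The arm moves only by the tool move_arm, never from a script. Its argument "rows" is a list of rows, each an object of numbers: "tx", "ty", "tz": the shift along the tool's x, y, z in cm; "rx", "ry", "rz": the turn, a rotation vector about the tool's x, y, z in rad; "grip": the opening in per cent of the stroke, from 0 (shut) to 100 (fully open). In form: [{"tx": .., "ty": .., "tz": .., "rx": .., "ry": .., "rz": .., "grip": ..}, ...]. A call has 1 to 10 rows; each row shifts and turns the commanded pose from where the row before left it, along the tool's axes as they then stand; what a row does not reach is not made up. A row lasts 1/12 s, in which the tool goes at most 41.7 mm and 7.16 degrees, less where a joint would pass 70% of its speed; a pose out of reach is approached as far as the arm can. A call is refused whole if a number of a shift passes 4.17 or a number of a turn 0.125, either way. A call with a gripper value outside its range is refused whole. The fingers move at their own pace and stop on an object; the grip force is fixed at half the most. Time passes only in rows, so rows that do not move let the fingers close. It gives the time, the measured TCP pose, the force and the opening at its end, in the units of the state.
- env.state(): the state, without advancing time (a new reading comes with each control period).
- env.read_camera(name): name is "side" or "top"; returns (picture, depth): 400x640x3 uint8, blue, green, red; 400x640 float32, mm along the optical axis (not along the pixel's ray), 0 where there is no reading.
- env.calibration(name): a dict with "vertical_fov" (degrees; the focal length in pixels is half the picture's height over the tangent of half this angle, whatever the lens; pixels are square), "cx", "cy" (the principal point, pixels), "eye" and "rotation" of the camera in the world. Camera axes: x right, y up, looking along -z (the intrinsics and any distortion apply to the point x, -y, -z); pixel columns grow to the right and rows downward; lengths in mm; the calibration is good to about 2 mm. A picture is of the moment at which its call begins. calibration takes no time and is no camera call.
- env.job_done(): hands the job in, once; it reports no verdict.
The state is a dict: "t": time; "joints": joint angles; "qvel": joint speeds; "tau": joint torques, N m; "eef_pos": TCP position; "tcp_rot": TCP orientation; "ft_force": force on the tool from outside, world axes, zero at the start; "moment": the same for the moment, N m; "opening": opening from 0.0 (shut) to 1.0 (fully open).
Only numpy, scipy, OpenCV 4.12 (cv2) and the standard library are available. Lean on these libraries where they do the work, as an engineer would, in place of code of your own. Each camera call takes 0.05 s, during which the arm holds its last target.

## Task

Put the egg rack (the steel plate with four egg holes and a tongue) into the yellow egg cooker: hook its tongue under the cooker's lip with the other end held up, then swing that end down until the rack lies flat inside. Leave the poaching tray and the egg timer where they are, and let go of the rack.

Things in the scene. Friction and masses are not known exactly. Their poses are not given: they have to be found in the camera images.
- cooker: Fixed yellow egg cooker. Origin: worktop, under the recess's middle. Recess (mm): floor z 40, x -100 to 100, y -62 to 62. At its -x end, by control box and dial, a full-width lip overhangs x -100 to -60, underside z 62, top 70 (dial 81). Outside: x -145 to 112, y -74 to 74. Side walls and +x sill rise to z 58. The rack is longer than the lip-to-sill opening: it goes in only tilted, tongue first.
- rack_grip (a point): Middle of the black handle of the loose egg rack (0.25 kg), 34 mm above its underside. Rack: steel plate 140 (x) x 100 x 6 mm, four 36 mm egg holes, tongue 60 wide, 40 long at its -x end. Handle in the plate's middle: 10 mm thick (x), 40 wide (y), top 52 above the underside, egg holes start 24 mm from its middle (x). Other end: 70 mm to +x. z is up out of the plate; starts flat on the worktop.
- rack_tip (a point): Middle of the end edge of the rack's tongue, 3 mm above the rack's underside; from rack_grip 110 mm towards the rack's -x and 31 mm down. Axes as rack_grip. Under the lip when the rack is seated.
- tray_grip (a point): Middle of the handle of the loose poaching tray (0.25 kg), 34 mm above its underside: a steel plate 140 (x) x 100 (y) x 6 mm with the same black handle in its middle, but two round dishes 14 mm high, no holes and no tongue. Starts flat on the worktop; not to be moved.
- timer_center (a point): Middle of the loose green egg timer, shaped like an egg, 63 mm across and 66 mm high, standing on the worktop; the point is 33 mm above its underside. Not to be moved.
Mind the look-alikes: they are no part of the job. What is shaped like the part that bears rack_grip but orange or purple is not meant.

How it is judged (in metres and radians):
On the way:
1. the tongue's tip is under the lip, at least 6 mm past its edge, while the rack is still tilted by more than 4 degrees with its other end raised (x of rack_tip in the frame of cooker between -0.102 and -0.066 m and y of rack_tip in the frame of cooker between -0.05 and 0.05 m and z of rack_tip in the frame of cooker between 0.036 and 0.062 m and x of rack_grip in the frame of cooker between -0.02 and 0.06 m and z of rack_grip in the frame of cooker above 0.075 m and angle between rack_grip's own z axis and vertical above 0.07 rad), for 0.1 s.
At the end, for the whole second after the job is handed in: The rack lies at rest and flat (within 3.4 degrees) on the floor of the cooker's recess, behind the sill, with its tongue under the lip by at least 12 mm, in line with the cooker within 14 degrees, and the tongue's tip within 40 mm of the cooker's middle line (x of rack_tip in the frame of cooker between -0.103 and -0.072 m and y of rack_tip in the frame of cooker between -0.04 and 0.04 m and z of rack_tip in the frame of cooker between 0.037 and 0.05 m and z of rack_grip in the frame of cooker between 0.066 and 0.08 m and angle between rack_grip's own z axis and vertical below 0.06 rad and angle between the x axis of rack_grip and the x axis of cooker, either way round below 0.25 rad and linear speed of rack below 0.02 m/s and angular speed of rack below 0.1 rad/s); the robot touches nothing.
It fails at once if the poaching tray is moved by more than 30 mm (distance of tray_grip from where it was at the start of the episode above 0.03 m).
It fails at once if the egg timer is moved or knocked over (its middle moves more than 30 mm, or it tilts more than 40 degrees) (distance of timer_center from where it was at the start of the episode above 0.03 m or angle between timer_center's own z axis and vertical above 0.7 rad).
It also fails if it takes over 40 s, if anything falls off the work surface, if the arm or the gripper's body presses on something with over 40 N, if the wrist force passes 120 N, or if a joint passes its speed limit or range.

## Working session

There is one attempt and no reset: what is moved stays moved. The work goes in short steps, Python scripts to look and compute and a tool call to move; the robot and the scene stay as the last step left them, time stands still between calls to the robot, and variables do not carry over. Pictures are saved under pics/ and viewed, and the job is handed in when it is done.

Besides the shell and the picture viewer there is one more tool, called after "Emit:" by a JSON object that holds its "api" and its "payload", one argument or row to a line. move_arm: Moves the arm, as the interface text tells. Its arguments: {"type":"object","properties":{"rows":{"type":"array"}},"required":["rows"]}

```bash
mkdir -p pics
python3 - <<'E'
from cell import env
import cv2,numpy as np
for n in ("top","side"):
    p,d=env.read_camera(n); cv2.imwrite(f"pics/{n}0.png",p); np.save(f"{n}0.npy",d)
    print(n,env.calibration(n))
print(env.state())
E
```

```text
top {'vertical_fov': 53.136957948289655, 'cx': 314.96891243373966, 'cy': 205.56614423833418, 'eye': array([ 392.93591273,  -20.99611938, 1197.01797241]), 'rotation': array([ 0.09441203, -0.00414034, -1.55783175])}
side {'vertical_fov': 57.487542394952655, 'cx': 321.23806971956066, 'cy': 199.33451097581548, 'eye': array([ -63.31393843, -778.86307738,  685.75592936]), 'rotation': array([ 0.98653304, -0.00272729, -0.65971099])}
{'t': 0.1, 'joints': array([ 1.22240261e+00,  4.91496840e-01,  1.55937758e+00,  9.55884418e-06,
        1.09170207e+00, -1.05553458e-01]), 'qvel': array([ 8.38700843e-04, -3.10145951e-03, -2.35766536e-03,  6.63625353e-04,
       -4.57988821e-04,  2.15047965e-05]), 'tau': array([ 2.91208577e-03, -6.13617539e+01, -2.58605307e+01,  6.93804002e-02,
        4.70148353e-02, -4.43105861e-06]), 'eef_pos': array([150.169813  , 606.49413336, 233.12545372]), 'tcp_rot': array([-1.57068424e+00,  9.77467599e-04,  1.32795172e+00]), 'ft_force': array([0.19520309, 0.69749673, 0.2950138 ]), 'moment': array([-0.02661302, -0.01689843, -0.00842689]), 'opening': 1.0013634068238253}
```

View pics/top0.png

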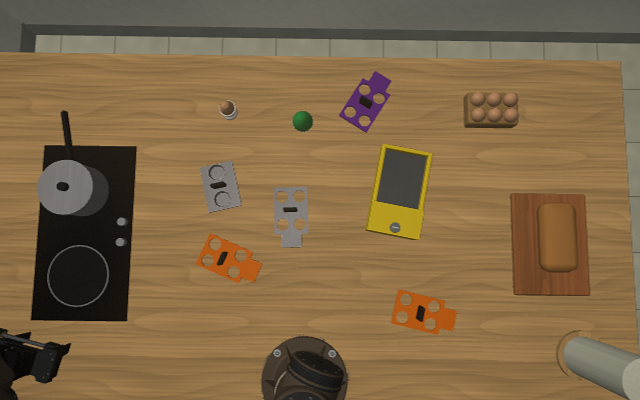

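View pics/side0.png

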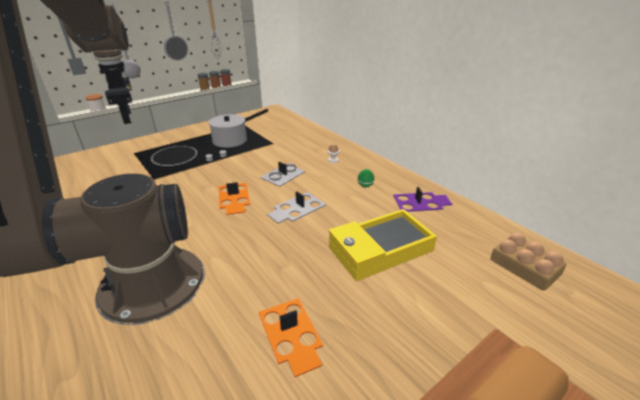

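```bash
cat > h.py <<'E'
import numpy as np
from scipy.spatial.transform import Rotation as R
from cell import env
def cam(n):
    c=env.calibration(n); f=200/np.tan(np.radians(c['vertical_fov'])/2)
    r=c['rotation']; return c,f,R.from_euler('xyz',r).as_matrix()
def at_z(n,u,v,z):
    c,f,M=cam(n); d=M@np.array([(u-c['cx'])/f,-(v-c['cy'])/f,-1]); return c['eye']+d*(z-c['eye'][2])/d[2]
def dep(n,u,v,D):
    c,f,M=cam(n); return c['eye']+M@(D*np.array([(u-c['cx'])/f,-(v-c['cy'])/f,-1]))
def proj(n,p):
    c,f,M=cam(n); q=M.T@(np.asarray(p)-c['eye']); return c['cx']+f*q[0]/-q[2], c['cy']-f*q[1]/-q[2]
E
python3 - <<'E'
import cv2,numpy as np
from h import *
p=cv2.imread('pics/top0.png');d=np.load('top0.npy')
for nm,(x,y) in dict(a=(262,175),b=(352,138)).items():
    c=p[y:y+ (80 if nm=='a' else 110),x:x+(60 if nm=='a' else 90)]
    cv2.imwrite(f'pics/c{nm}.png',cv2.resize(c,None,fx=10 if nm=='a' else 8.0 if 0 else 7 if nm=='a' else 5.4,fy=None or (10 if 0 else 7 if nm=='a' else 5.4)) if 0 else cv2.resize(c,None,fx=7.0 if nm=='a' else 5.0,fy=7.0 if nm=='a' else 5.0,interpolation=cv2.INTER_CUBIC))
# table heights
for u,v in [(290,150),(340,210),(340,300),(250,210),(150,250),(470,180),(580,100),(400,170),(300,190)]:
    print(u,v,dep('top',u,v,d[v,u]).round(1))
s=np.load('side0.npy')
for u,v in [(200,160),(230,270),(400,330),(480,220),(350,150)]: print(u,v,dep('side',u,v,s[v,u]).round(1))
E
```

```text
290 150 [674.9  53.6   1.9]
340 210 [494.  -99.9  -0.5]
340 300 [ 228.3 -101.7   -0.3]
250 210 [490.2 170.1   1.6]
150 250 [367.2 464.   -0.6]
470 180 [ 590.3 -492.8    0.9]
580 100 [ 8.449e+02 -8.393e+02  6.000e-01]
400 170 [ 610.3 -271.9   42.1]
300 190 [552.4  21.2   3.9]
200 160 [359.  563.6   2.8]
230 270 [176.1 -81.6   0.9]
400 330 [ 389.8 -481.5    1.2]
480 220 [ 895.6 -359.1    1.3]
350 150 [ 9.070e+02  2.677e+02 -3.000e-01]
```

View pics/ca.png

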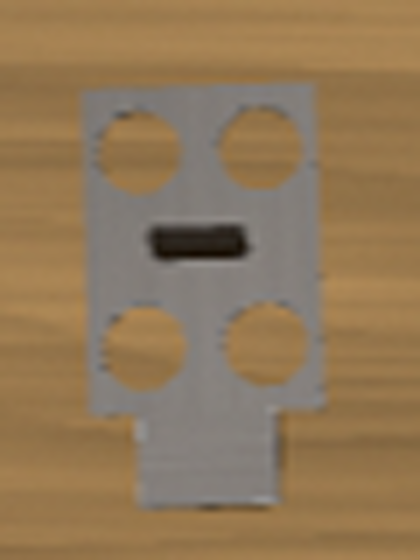

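View pics/cb.png

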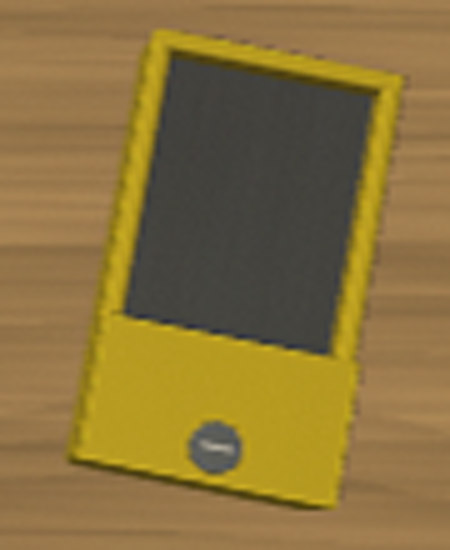

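Run:
```python
from h import *
def A(x,y,z): return at_z('top',262+(x+.5)/7-.5,175+(y+.5)/7-.5,z)[:2]
def B(x,y,z): return at_z('top',352+(x+.5)/5-.5,138+(y+.5)/5-.5,z)[:2]
from numpy.linalg import norm
def fit(m,w):
    m=np.array(m,float);w=np.array(w);mc,wc=m.mean(0),w.mean(0);a=m-mc;b=w-wc
    th=np.arctan2((a[:,0]*b[:,1]-a[:,1]*b[:,0]).sum(),(a*b).sum())
    Rm=np.array([[np.cos(th),-np.sin(th)],[np.sin(th),np.cos(th)]]); t=wc-Rm@mc
    print('th',th,'t',t,'res',(w-(m@Rm.T+t)).round(1).tolist(), 'scale',(b**2).sum()**.5/(a**2).sum()**.5)
# rack: +x = away from tongue (up in image = world +x); +y = image left
fit([(70,50),(70,-50),(-70,-50),(-70,50),(-110,30),(-110,-30)],[A(*q,6) for q in [(82,92),(314,84),(326,408),(90,413),(139,505),(277,502)]])
print('handle top',A(198,240,52))
fit([(112,74),(112,-74),(-60,74),(-60,-74),(-145,74),(-145,-74)],[B(155,30,58),B(403,77,58),B(111,312,70),B(359,360,70),B(70,462,70),B(338,507,70)])
```

```text
th 0.04341744343652403 t [491.87701168  48.44759994] res [[-1.7, -0.1], [-1.2, 0.4], [-0.1, -0.7], [0.8, -0.5], [1.4, -0.4], [0.8, 1.2]] scale 0.9882976257429827
handle top [490.95552754  47.68172429]
th -0.1797711419671899 t [ 562.94641923 -270.42521454] res [[-2.1, -0.8], [-1.4, 0.9], [0.6, -4.0], [1.7, 1.1], [-1.0, 4.0], [2.2, -1.2]] scale 0.9919781168458769
```

Emit:
{"api": "move_arm", "payload": {
  "rows": [
    {"tx": -2.8,"tz": -2.8,"grip": 100},
    {"tx": -2.8,"tz": -2.8,"grip": 100},
    {"tx": -2.8,"tz": -2.8,"grip": 100},
    {"tx": -2.8,"tz": -2.8,"grip": 100},
    {"tx": -2.8,"tz": -2.8,"grip": 100},
    {"tx": -2.8,"tz": -2.8,"grip": 100},
    {"tx": -2.8,"tz": -2.8,"grip": 100},
    {"tx": -2.8,"tz": -2.8,"grip": 100},
    {"tx": -2.8,"tz": -2.8,"grip": 100},
    {"tx": -2.8,"tz": -2.8,"grip": 100}
  ]
}}

```text
validation failed for argument at $.ro...
```

```bash
cat >> h.py <<'E'
def tool_delta(target,rot=None):
    s=env.state(); M=R.from_euler('xyz',s['tcp_rot'])
    out=M.inv().apply(np.array(target)-s['eef_pos'])
    print('t',s['t'],'pos',s['eef_pos'].round(1),'rot',s['tcp_rot'].round(4),'shift tool mm',out.round(1),'F',s['ft_force'].round(1),'open',round(s['opening'],3))
    if rot is not None: print('rotvec',(M.inv()*R.from_euler('xyz',rot)).as_rotvec().round(4))
E
python3 - <<'E'
from h import *
tool_delta([491.5,48,233],[-np.pi/2,0,0.043])
E
```

```text
t 0.1 pos [150.2 606.5 233.1] rot [-1.5707e+00  1.0000e-03  1.3280e+00] shift tool mm [-460.     0.5 -465.6] F [0.2 0.7 0.3] open 1.001
rotvec [ 5.000e-04  1.285e+00 -9.000e-04]
```

Emit:
{"api": "move_arm", "payload": {
  "rows": [
    {"tx": -2.8,"ty": 0,"tz": -2.8,"rx": 0,"ry": 0,"rz": 0,"grip": 100},
    {"tx": -2.8,"ty": 0,"tz": -2.8,"rx": 0,"ry": 0,"rz": 0,"grip": 100},
    {"tx": -2.8,"ty": 0,"tz": -2.8,"rx": 0,"ry": 0,"rz": 0,"grip": 100},
    {"tx": -2.8,"ty": 0,"tz": -2.8,"rx": 0,"ry": 0,"rz": 0,"grip": 100},
    {"tx": -2.8,"ty": 0,"tz": -2.8,"rx": 0,"ry": 0,"rz": 0,"grip": 100},
    {"tx": -2.8,"ty": 0,"tz": -2.8,"rx": 0,"ry": 0,"rz": 0,"grip": 100},
    {"tx": -2.8,"ty": 0,"tz": -2.8,"rx": 0,"ry": 0,"rz": 0,"grip": 100},
    {"tx": -2.8,"ty": 0,"tz": -2.8,"rx": 0,"ry": 0,"rz": 0,"grip": 100},
    {"tx": -2.8,"ty": 0,"tz": -2.8,"rx": 0,"ry": 0,"rz": 0,"grip": 100},
    {"tx": -2.8,"ty": 0,"tz": -2.8,"rx": 0,"ry": 0,"rz": 0,"grip": 100}
  ]
}}

```text
t: 0.93
eef_pos: [355.2, 265.8, 233.6]
tcp_rot: [-1.571, -0.0, 1.328]
ft_force: [1.7, -0.6, -0.1]
opening: 0.998
```

Emit:
{"api": "move_arm", "payload": {
  "rows": [
    {"tx": -2.55,"ty": 0,"tz": -2.63,"rx": 0,"ry": 0,"rz": 0,"grip": 100},
    {"tx": -2.55,"ty": 0,"tz": -2.63,"rx": 0,"ry": 0,"rz": 0,"grip": 100},
    {"tx": -2.55,"ty": 0,"tz": -2.63,"rx": 0,"ry": 0,"rz": 0,"grip": 100},
    {"tx": -2.55,"ty": 0,"tz": -2.63,"rx": 0,"ry": 0,"rz": 0,"grip": 100},
    {"tx": -2.55,"ty": 0,"tz": -2.63,"rx": 0,"ry": 0,"rz": 0,"grip": 100},
    {"tx": -2.55,"ty": 0,"tz": -2.63,"rx": 0,"ry": 0,"rz": 0,"grip": 100},
    {"tx": -2.55,"ty": 0,"tz": -2.63,"rx": 0,"ry": 0,"rz": 0,"grip": 100},
    {"tx": 0,"ty": 0,"tz": 0,"rx": 0,"ry": 0.12,"rz": 0,"grip": 100},
    {"tx": 0,"ty": 0,"tz": 0,"rx": 0,"ry": 0.12,"rz": 0,"grip": 100},
    {"tx": 0,"ty": 0,"tz": 0,"rx": 0,"ry": 0.12,"rz": 0,"grip": 100}
  ]
}}

```text
t: 1.77
eef_pos: [490.6, 49.2, 233.2]
tcp_rot: [-1.57, 0.0, 0.96]
ft_force: [1.0, -0.4, -0.2]
opening: 1.003
```

Emit:
{"api": "move_arm", "payload": {
  "rows": [
    {"tx": 0,"ty": 0,"tz": 0,"rx": 0,"ry": 0.12,"rz": 0,"grip": 100},
    {"tx": 0,"ty": 0,"tz": 0,"rx": 0,"ry": 0.12,"rz": 0,"grip": 100},
    {"tx": 0,"ty": 0,"tz": 0,"rx": 0,"ry": 0.12,"rz": 0,"grip": 100},
    {"tx": 0,"ty": 0,"tz": 0,"rx": 0,"ry": 0.12,"rz": 0,"grip": 100},
    {"tx": 0,"ty": 0,"tz": 0,"rx": 0,"ry": 0.12,"rz": 0,"grip": 100},
    {"tx": 0,"ty": 0,"tz": 0,"rx": 0,"ry": 0.12,"rz": 0,"grip": 100},
    {"tx": 0,"ty": 0,"tz": 0,"rx": 0,"ry": 0.12,"rz": 0,"grip": 100},
    {"tx": 0,"ty": 0,"tz": 0,"rx": 0,"ry": 0.085,"rz": 0,"grip": 60},
    {"tx": 0,"ty": 0,"tz": 0,"rx": 0,"ry": 0,"rz": 0,"grip": 60}
  ]
}}

```text
t: 2.52
eef_pos: [490.4, 50.1, 233.4]
tcp_rot: [-1.571, 0.0, 0.039]
ft_force: [0.5, -0.2, 0.7]
opening: 0.914
```

Run:
```python
from h import *
import cv2
tool_delta([491.5,48,35],[-np.pi/2,0,0.043])
p,d=env.read_camera('side'); cv2.imwrite('pics/s1.png',p)
c=p[150:290,220:450]; cv2.imwrite('pics/s1c.png',cv2.resize(c,None,fx=3.4,fy=3.4,interpolation=cv2.INTER_CUBIC))
# check side-camera prediction of cooker & rack corners
def W(th,t,m): return [t[0]+np.cos(th)*m[0]-np.sin(th)*m[1],t[1]+np.sin(th)*m[0]+np.cos(th)*m[1],m[2]]
for m in [(112,74,58),(112,-74,58),(-60,74,70),(-60,-74,70),(-145,74,70),(-145,-74,70)]:
    u,v=proj('side',W(-.18,(563,-270.4),m)); print('cook',m,round((u-220)*3.4),round((v-150)*3.4))
for m in [(70,50,6),(70,-50,6),(-110,30,6),(-110,-30,6),(0,20,52),(0,-20,52)]:
    u,v=proj('side',W(.043,(491.5,48),m)); print('rack',m,round((u-220)*3.4),round((v-150)*3.4))
```

```text
t 2.5167 pos [490.4  50.1 233.4] rot [-1.5707e+00  4.0000e-04  3.9200e-02] shift tool mm [  1.1 198.4  -2.1] F [ 0.5 -0.2  0.7] open 0.914
rotvec [-0.0001 -0.0038 -0.0004]
cook (112, 74, 58) 622 197
cook (112, -74, 58) 739 291
cook (-60, 74, 70) 458 240
cook (-60, -74, 70) 564 346
cook (-145, 74, 70) 368 269
cook (-145, -74, 70) 466 383
rack (70, 50, 6) 296 141
rack (70, -50, 6) 360 183
rack (-110, 30, 6) 159 216
rack (-110, -30, 6) 196 246
rack (0, 20, 52) 258 139
rack (0, -20, 52) 283 156
```

View pics/s1c.png

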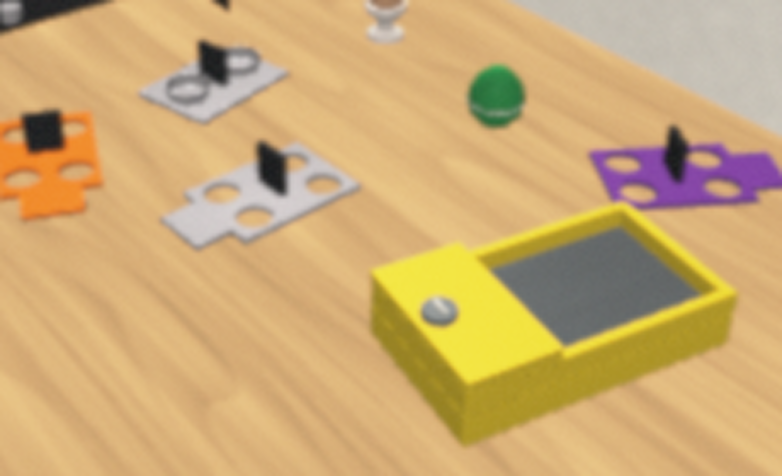

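Emit:
{"api": "move_arm", "payload": {
  "rows": [
    {"tx": 0.05,"ty": 3.5,"tz": -0.2,"rx": 0,"ry": 0,"rz": 0,"grip": 60},
    {"tx": 0,"ty": 4.0,"tz": 0,"rx": 0,"ry": 0,"rz": 0,"grip": 60},
    {"tx": 0,"ty": 4.0,"tz": 0,"rx": 0,"ry": 0,"rz": 0,"grip": 60},
    {"tx": 0,"ty": 3.0,"tz": 0,"rx": 0,"ry": 0,"rz": 0,"grip": 60},
    {"tx": 0,"ty": 2.5,"tz": 0,"rx": 0,"ry": 0,"rz": 0,"grip": 60},
    {"tx": 0,"ty": 1.8,"tz": 0,"rx": 0,"ry": 0,"rz": 0,"grip": 60},
    {"tx": 0,"ty": 1.0,"tz": 0,"rx": 0,"ry": 0,"rz": 0,"grip": 60},
    {"tx": 0,"ty": 0,"tz": 0,"rx": 0,"ry": 0,"rz": 0,"grip": 60}
  ]
}}

```text
t: 3.23
eef_pos: [490.4, 48.1, 33.9]
tcp_rot: [-1.57, 0.003, 0.045]
ft_force: [0.4, 0.3, 0.3]
opening: 0.603
```

Run:
```python
from h import *
import cv2
tool_delta([491.5,48,35],[-np.pi/2,0,0.043])
p,d=env.read_camera('side'); 
c=p[150:250,220:370]; cv2.imwrite('pics/s2c.png',cv2.resize(c,None,fx=5,fy=5,interpolation=cv2.INTER_CUBIC))
```

```text
t 3.2333 pos [490.4  48.1  33.9] rot [-1.5705  0.0031  0.0451] shift tool mm [ 1.1 -1.1 -0.1] F [0.4 0.3 0.3] open 0.603
rotvec [-0.0003  0.0021 -0.0031]
```

View pics/s2c.png

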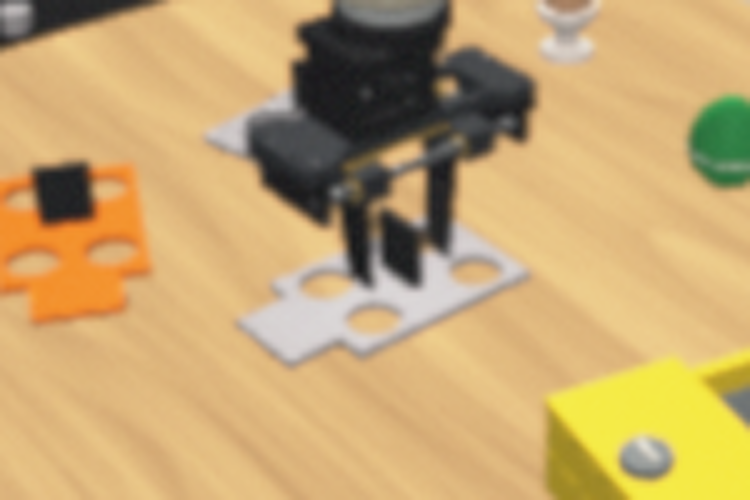

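Emit:
{"api": "move_arm", "payload": {
  "rows": [
    {"tx": 0,"ty": 0,"tz": 0,"rx": 0,"ry": 0,"rz": 0,"grip": 0},
    {"tx": 0,"ty": 0,"tz": 0,"rx": 0,"ry": 0,"rz": 0,"grip": 0},
    {"tx": 0,"ty": 0,"tz": 0,"rx": 0,"ry": 0,"rz": 0,"grip": 0},
    {"tx": 0,"ty": 0,"tz": 0,"rx": 0,"ry": 0,"rz": 0,"grip": 0},
    {"tx": 0,"ty": 0,"tz": 0,"rx": 0,"ry": 0,"rz": 0,"grip": 0},
    {"tx": 0,"ty": 0,"tz": 0,"rx": 0,"ry": 0,"rz": 0,"grip": 0}
  ]
}}

```text
t: 3.78
eef_pos: [491.2, 48.1, 36.0]
tcp_rot: [-1.571, -0.001, 0.043]
ft_force: [0.4, -0.1, 0.9]
opening: 0.235
```

Emit:
{"api": "move_arm", "payload": {
  "rows": [
    {"tx": 0,"ty": 0,"tz": 0,"rx": 0,"ry": 0,"rz": 0,"grip": 0},
    {"tx": 0,"ty": 0,"tz": 0,"rx": 0,"ry": 0,"rz": 0,"grip": 0},
    {"tx": 0,"ty": 0,"tz": 0,"rx": 0,"ry": 0,"rz": 0,"grip": 0},
    {"tx": 0,"ty": 0,"tz": 0,"rx": 0,"ry": 0,"rz": 0,"grip": 0}
  ]
}}

```text
t: 4.12
eef_pos: [491.1, 48.1, 35.7]
tcp_rot: [-1.571, -0.0, 0.043]
ft_force: [-1.0, 0.4, 2.6]
opening: 0.102
```

Emit:
{"api": "move_arm", "payload": {
  "rows": [
    {"tx": 0,"ty": -1.0,"tz": 0,"rx": 0,"ry": 0,"rz": 0,"grip": 0},
    {"tx": 0,"ty": -2.0,"tz": 0,"rx": 0,"ry": 0,"rz": 0,"grip": 0},
    {"tx": 0,"ty": -3.0,"tz": 0,"rx": 0,"ry": 0,"rz": 0,"grip": 0},
    {"tx": 0,"ty": -3.0,"tz": 0,"rx": 0,"ry": 0,"rz": 0,"grip": 0},
    {"tx": 0,"ty": -3.0,"tz": 0,"rx": 0,"ry": 0,"rz": 0,"grip": 0},
    {"tx": 0,"ty": -2.0,"tz": 0,"rx": 0,"ry": 0,"rz": -0.05,"grip": 0},
    {"tx": 0,"ty": -1.0,"tz": 0,"rx": 0,"ry": 0,"rz": -0.05,"grip": 0},
    {"tx": 0,"ty": 0,"tz": 0,"rx": 0,"ry": 0,"rz": -0.05,"grip": 0},
    {"tx": 0,"ty": 0,"tz": 0,"rx": 0,"ry": 0,"rz": -0.05,"grip": 0}
  ]
}}

```text
t: 4.87
eef_pos: [490.5, 48.1, 187.1]
tcp_rot: [-1.571, -0.204, 0.043]
ft_force: [-0.1, -0.1, -2.4]
opening: 0.107
```

Run:
```python
from h import *
import cv2
th=-.18
tool_delta([618.7,-280.5,180])
# target orientation: Rz(-.18) * Ry(-0.2) * Rx(-pi/2)
T=R.from_euler('z',th)*R.from_euler('y',-.2)*R.from_euler('x',-np.pi/2)
M=R.from_euler('xyz',env.state()['tcp_rot']); print('rv',(M.inv()*T).as_rotvec().round(3), 'world rv',(T*M.inv()).as_rotvec().round(3))
p,d=env.read_camera('side'); 
c=p[80:250,220:400]; cv2.imwrite('pics/s3c.png',cv2.resize(c,None,fx=3.5,fy=3.5,interpolation=cv2.INTER_CUBIC))
```

```text
t 4.8667 pos [490.5  48.1 187.1] rot [-1.5709 -0.2041  0.0431] shift tool mm [ 110.1   30.1 -333.8] F [-0.1 -0.1 -2.4] open 0.107
rv [-0.045  0.219  0.004] world rv [ 0.     0.004 -0.223]
```

View pics/s3c.png

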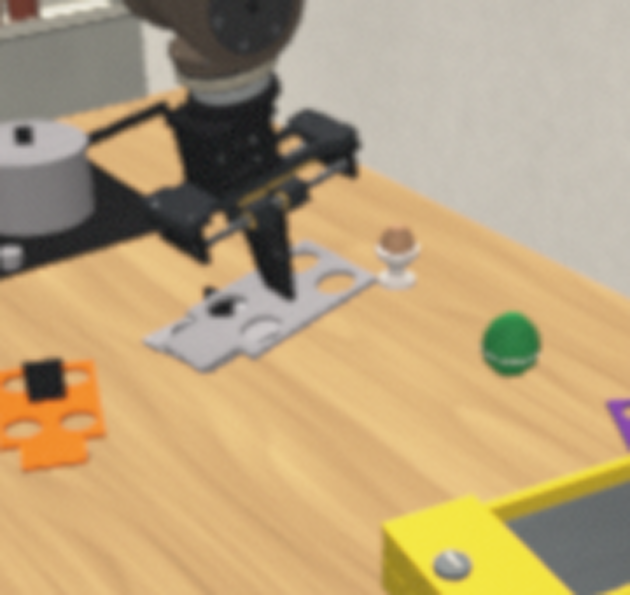

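Emit:
{"api": "move_arm", "payload": {
  "rows": [
    {"tx": 0.6,"ty": 0.15,"tz": -1.7,"rx": 0,"ry": 0,"rz": 0,"grip": 0},
    {"tx": 1.15,"ty": 0.3,"tz": -3.5,"rx": 0,"ry": 0,"rz": 0,"grip": 0},
    {"tx": 1.25,"ty": 0.35,"tz": -3.8,"rx": 0,"ry": 0,"rz": 0,"grip": 0},
    {"tx": 1.25,"ty": 0.35,"tz": -3.8,"rx": 0,"ry": 0,"rz": 0,"grip": 0},
    {"tx": 1.25,"ty": 0.35,"tz": -3.8,"rx": 0,"ry": 0,"rz": 0,"grip": 0},
    {"tx": 1.25,"ty": 0.35,"tz": -3.8,"rx": 0,"ry": 0,"rz": 0,"grip": 0},
    {"tx": 1.25,"ty": 0.35,"tz": -3.8,"rx": 0,"ry": 0,"rz": 0,"grip": 0},
    {"tx": 1.25,"ty": 0.35,"tz": -3.8,"rx": 0,"ry": 0,"rz": 0,"grip": 0},
    {"tx": 1.15,"ty": 0.3,"tz": -3.5,"rx": 0,"ry": 0,"rz": 0,"grip": 0},
    {"tx": 0.6,"ty": 0.15,"tz": -1.7,"rx": 0,"ry": 0,"rz": 0,"grip": 0}
  ]
}}

```text
t: 5.75
eef_pos: [619.2, -282.7, 177.8]
tcp_rot: [-1.571, -0.199, 0.041]
ft_force: [-0.8, 0.4, -1.1]
opening: 0.1
```

Emit:
{"api": "move_arm", "payload": {
  "rows": [
    {"tx": 0,"ty": 0,"tz": 0,"rx": -0.02,"ry": 0.07,"rz": 0,"grip": 0},
    {"tx": 0,"ty": 0,"tz": 0,"rx": -0.015,"ry": 0.075,"rz": 0,"grip": 0},
    {"tx": 0,"ty": 0,"tz": 0,"rx": -0.01,"ry": 0.075,"rz": 0,"grip": 0},
    {"tx": 0,"ty": 0,"tz": 0,"rx": 0,"ry": 0,"rz": 0,"grip": 0},
    {"tx": 0,"ty": 0,"tz": 0,"rx": 0,"ry": 0,"rz": 0,"grip": 0}
  ]
}}

```text
t: 6.17
eef_pos: [618.4, -278.5, 178.0]
tcp_rot: [-1.571, -0.2, -0.179]
ft_force: [-0.9, 0.0, -2.4]
opening: 0.104
```

```bash
cat >> h.py <<'E'
TH=-.18; CT=np.array([563,-270.4,0])
def report(n):
    import cv2
    s=env.state(); M=R.from_euler('xyz',s['tcp_rot']); RK=M*R.from_euler('x',np.pi/2) # rack orientation
    C=R.from_euler('z',TH)
    g=s['eef_pos']-RK.apply([0,0,1.5]); tip=g+RK.apply([-110,0,-31]); end=g+RK.apply([70,0,-34])
    print('t',round(s['t'],2),'F',s['ft_force'].round(1),'open',round(s['opening'],3),'rot',s['tcp_rot'].round(4))
    for nm,q in (('grip',g),('tip',tip),('end',end)): print(nm,C.inv().apply(q-CT).round(1))
    print('rack in cooker euler',(C.inv()*RK).as_euler('xyz').round(4))
    for cn in ('side','top'):
        p,d=env.read_camera(cn); np.save(f'{n}_{cn}.npy',d)
        c=p[150:290,280:460] if cn=='side' else p[130:250,340:460]
        k=4.2 if cn=='side' else 5
        cv2.imwrite(f'pics/{n}_{cn}.png',cv2.resize(c,None,fx=k,fy=k,interpolation=cv2.INTER_CUBIC))
E
python3 -c "
from h import *
report('r1')"
```

```text
t 6.17 F [-0.9  0.  -2.4] open 0.104 rot [-1.5707 -0.1996 -0.179 ]
grip [ 56.2   1.9 176.6]
tip [-45.4   1.8 124.4]
end [131.6   2.  157.1]
rack in cooker euler [ 1.000e-04 -1.996e-01  1.000e-03]
```

View pics/r1_side.png

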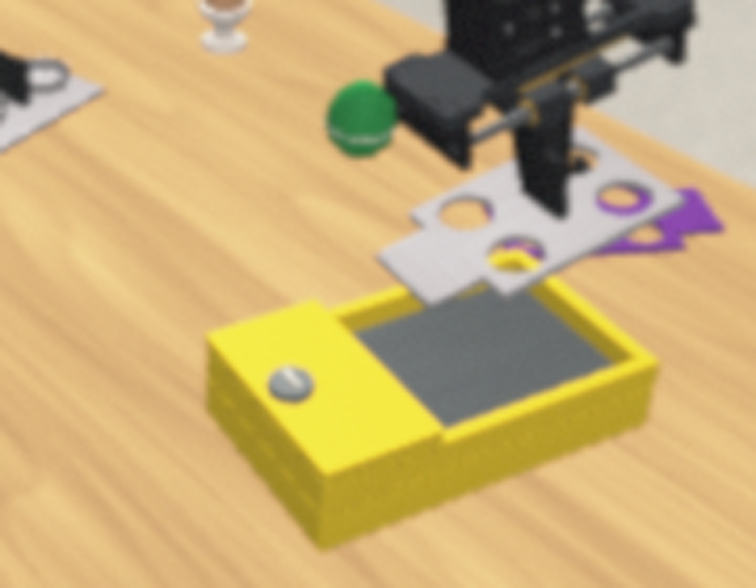

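View pics/r1_top.png

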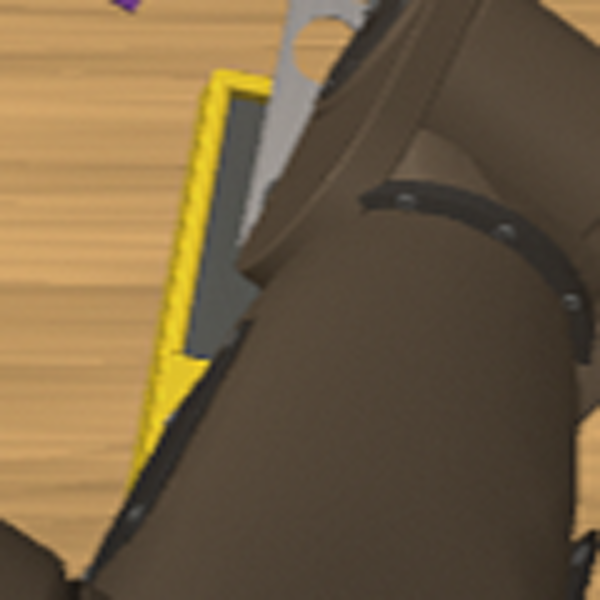

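Run:
```python
from h import *
s=env.state(); RK=R.from_euler('xyz',s['tcp_rot'])*R.from_euler('x',np.pi/2)
def cr(p,q):
    u,v=proj('side',q); print(p,round((u+.5-280)*4.2),round((v+.5-150)*4.2))
for y in (30,-30): cr('tiptop',s['eef_pos']+RK.apply([-110,y,-29.5]))
for y in (50,-50): cr('endtop',s['eef_pos']+RK.apply([70,y,-29.5]))
C=R.from_euler('z',TH)
for m in [(112,74,58),(112,-74,58),(-60,74,70),(-60,-74,70),(-145,74,70),(-145,-74,70),(-60,-62,70)]: cr(m,CT+C.apply(m))
```

```text
tiptop 375 255
tiptop 430 306
endtop 581 127
endtop 686 199
(112, 74, 58) 519 246
(112, -74, 58) 662 362
(-60, 74, 70) 316 298
(-60, -74, 70) 447 430
(-145, 74, 70) 204 334
(-145, -74, 70) 326 475
(-60, -62, 70) 435 418
```

Emit:
{"api": "move_arm", "payload": {
  "rows": [
    {"tx": -0.4,"ty": 2.0,"tz": -0.2,"rx": 0,"ry": 0,"rz": 0,"grip": 0},
    {"tx": -0.4,"ty": 2.0,"tz": 0,"rx": 0,"ry": 0,"rz": 0,"grip": 0},
    {"tx": -0.3,"ty": 1.5,"tz": 0,"rx": 0,"ry": 0,"rz": 0,"grip": 0},
    {"tx": -0.2,"ty": 1.0,"tz": 0,"rx": 0,"ry": 0,"rz": 0,"grip": 0},
    {"tx": -0.12,"ty": 0.6,"tz": 0,"rx": 0,"ry": 0,"rz": 0,"grip": 0},
    {"tx": -0.06,"ty": 0.3,"tz": 0,"rx": 0,"ry": 0,"rz": 0,"grip": 0},
    {"tx": 0,"ty": 0,"tz": 0,"rx": 0,"ry": 0,"rz": 0,"grip": 0}
  ]
}}

```text
t: 6.85
eef_pos: [618.5, -280.8, 102.4]
tcp_rot: [-1.571, -0.201, -0.181]
ft_force: [0.5, -0.5, -1.5]
opening: 0.103
```

```bash
python3 -c "
from h import *
report('r2')"
```

```text
t 6.85 F [ 0.5 -0.5 -1.5] open 0.103 rot [-1.5709 -0.2006 -0.1811]
grip [ 56.7  -0.3 100.9]
tip [-44.9  -0.2  48.6]
end [132.1  -0.4  81.6]
rack in cooker euler [-1.000e-04 -2.006e-01 -1.100e-03]
```

View pics/r2_side.png

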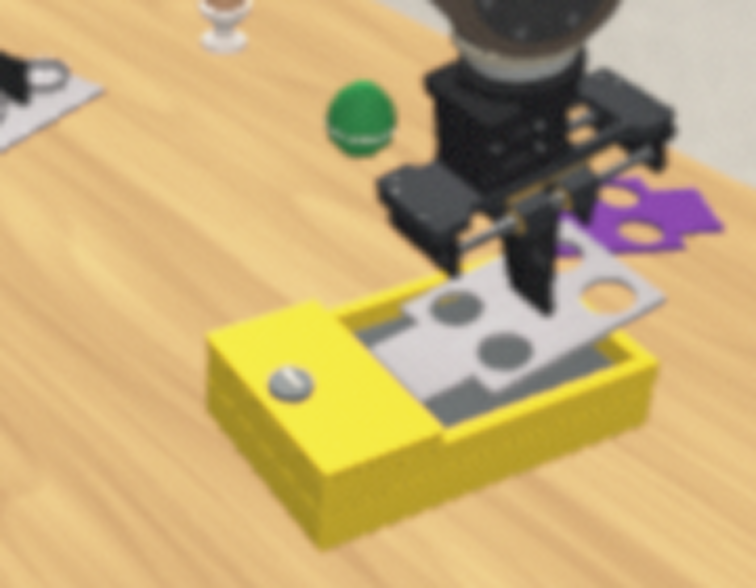

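Emit:
{"api": "move_arm", "payload": {
  "rows": [
    {"tx": -0.4,"ty": -0.08,"tz": 0,"rx": 0,"ry": 0,"rz": 0,"grip": 0},
    {"tx": -0.6,"ty": -0.12,"tz": 0,"rx": 0,"ry": 0,"rz": 0,"grip": 0},
    {"tx": -0.6,"ty": -0.12,"tz": 0,"rx": 0,"ry": 0,"rz": 0,"grip": 0},
    {"tx": -0.6,"ty": -0.12,"tz": 0,"rx": 0,"ry": 0,"rz": 0,"grip": 0},
    {"tx": -0.4,"ty": -0.08,"tz": 0,"rx": 0,"ry": 0,"rz": 0,"grip": 0},
    {"tx": 0,"ty": 0,"tz": 0,"rx": 0,"ry": 0,"rz": 0,"grip": 0}
  ]
}}

```text
t: 7.45
eef_pos: [591.4, -275.8, 102.7]
tcp_rot: [-1.571, -0.2, -0.182]
ft_force: [1.1, 0.2, -2.4]
opening: 0.106
```

Emit:
{"api": "move_arm", "payload": {
  "rows": [
    {"tx": -0.4,"ty": -0.08,"tz": 0,"rx": 0,"ry": 0,"rz": 0,"grip": 0},
    {"tx": -0.4,"ty": -0.08,"tz": 0,"rx": 0,"ry": 0,"rz": 0,"grip": 0},
    {"tx": -0.4,"ty": -0.08,"tz": 0,"rx": 0,"ry": 0,"rz": 0,"grip": 0},
    {"tx": -0.3,"ty": -0.06,"tz": 0,"rx": 0,"ry": 0,"rz": 0,"grip": 0},
    {"tx": 0,"ty": 0,"tz": 0,"rx": 0,"ry": 0,"rz": 0,"grip": 0},
    {"tx": 0,"ty": 0,"tz": 0,"rx": 0,"ry": 0,"rz": 0,"grip": 0}
  ]
}}

```text
t: 7.95
eef_pos: [577.2, -273.3, 102.5]
tcp_rot: [-1.571, -0.201, -0.182]
ft_force: [-0.6, 0.4, -2.6]
opening: 0.1
```

```bash
python3 -c "
from h import *
report('r3')"
```

```text
t 7.95 F [-0.6  0.4 -2.6] open 0.1 rot [-1.5711 -0.201  -0.1816]
grip [ 14.8  -0.3 101.1]
tip [-86.8  -0.1  48.7]
end [90.2 -0.4 81.7]
rack in cooker euler [-0.0003 -0.201  -0.0016]
```

View pics/r3_side.png

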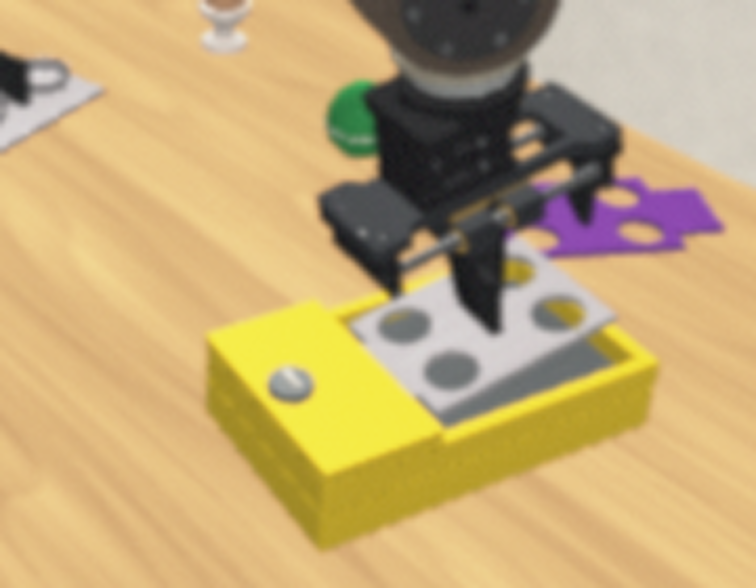

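Emit:
{"api": "move_arm", "payload": {
  "rows": [
    {"tx": -0.02,"ty": 0.33,"tz": 0,"rx": 0,"ry": 0,"rz": 0.025,"grip": 0},
    {"tx": -0.01,"ty": 0.33,"tz": 0,"rx": 0,"ry": 0,"rz": 0.025,"grip": 0},
    {"tx": 0,"ty": 0.33,"tz": 0,"rx": 0,"ry": 0,"rz": 0.025,"grip": 0},
    {"tx": 0.01,"ty": 0.33,"tz": 0,"rx": 0,"ry": 0,"rz": 0.025,"grip": 0},
    {"tx": 0.02,"ty": 0.33,"tz": 0,"rx": 0,"ry": 0,"rz": 0.025,"grip": 0},
    {"tx": 0.03,"ty": 0.33,"tz": 0,"rx": 0,"ry": 0,"rz": 0.025,"grip": 0},
    {"tx": 0.04,"ty": 0.3,"tz": 0,"rx": 0,"ry": 0,"rz": 0.025,"grip": 0},
    {"tx": 0.05,"ty": 0.25,"tz": 0,"rx": 0,"ry": 0,"rz": 0.025,"grip": 0},
    {"tx": 0,"ty": 0,"tz": 0,"rx": 0,"ry": 0,"rz": 0,"grip": 0}
  ]
}}

```text
t: 8.8
eef_pos: [581.9, -274.0, 76.8]
tcp_rot: [-1.571, 0.0, -0.181]
ft_force: [-0.3, 0.4, -2.7]
opening: 0.106
```

```bash
python3 -c "
from h import *
report('r4')"
```

```text
t 8.8 F [-0.3  0.4 -2.7] open 0.106 rot [-1.571e+00  2.000e-04 -1.812e-01]
grip [19.2 -0.1 75.3]
tip [-90.8  -0.   44.3]
end [89.2 -0.2 41.2]
rack in cooker euler [-0.0002  0.0002 -0.0012]
```

View pics/r4_side.png

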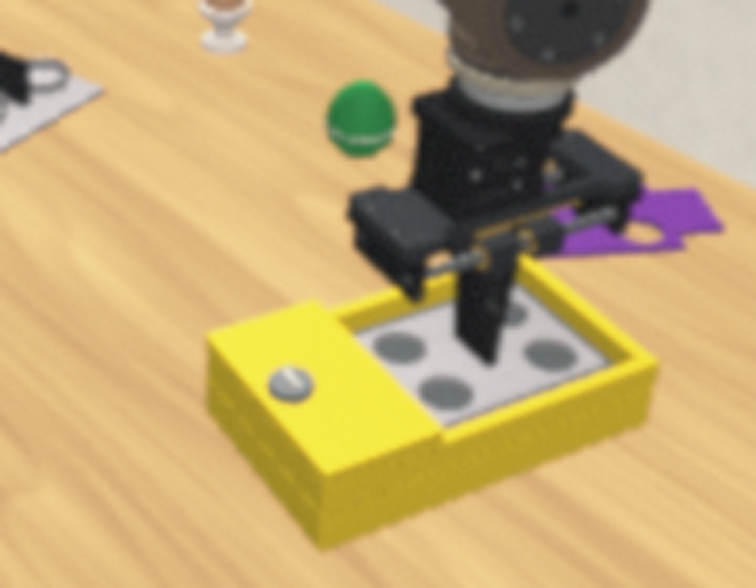

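Emit:
{"api": "move_arm", "payload": {
  "rows": [
    {"tx": 0,"ty": 0.08,"tz": 0,"rx": 0,"ry": 0,"rz": 0,"grip": 0},
    {"tx": 0,"ty": 0.05,"tz": 0,"rx": 0,"ry": 0,"rz": 0,"grip": 0},
    {"tx": 0,"ty": 0,"tz": 0,"rx": 0,"ry": 0,"rz": 0,"grip": 0}
  ]
}}

```text
t: 9.15
eef_pos: [581.3, -274.0, 76.2]
tcp_rot: [-1.571, -0.001, -0.182]
ft_force: [0.1, -0.5, -2.2]
opening: 0.103
```

Emit:
{"api": "move_arm", "payload": {
  "rows": [
    {"tx": 0,"ty": 0.08,"tz": 0,"rx": 0,"ry": 0,"rz": 0,"grip": 0},
    {"tx": 0,"ty": 0,"tz": 0,"rx": 0,"ry": 0,"rz": 0,"grip": 0},
    {"tx": 0,"ty": 0,"tz": 0,"rx": 0,"ry": 0,"rz": 0,"grip": 0}
  ]
}}

```text
t: 9.4
eef_pos: [581.4, -274.0, 75.7]
tcp_rot: [-1.571, -0.001, -0.182]
ft_force: [-1.7, 0.3, 3.0]
opening: 0.107
```

Emit:
{"api": "move_arm", "payload": {
  "rows": [
    {"tx": 0,"ty": 0,"tz": 0,"rx": 0,"ry": 0,"rz": 0,"grip": 40},
    {"tx": 0,"ty": 0,"tz": 0,"rx": 0,"ry": 0,"rz": 0,"grip": 40},
    {"tx": 0,"ty": 0,"tz": 0,"rx": 0,"ry": 0,"rz": 0,"grip": 40},
    {"tx": 0,"ty": 0,"tz": 0,"rx": 0,"ry": 0,"rz": 0,"grip": 40},
    {"tx": 0,"ty": 0,"tz": 0,"rx": 0,"ry": 0,"rz": 0,"grip": 40},
    {"tx": 0,"ty": 0,"tz": 0,"rx": 0,"ry": 0,"rz": 0,"grip": 40}
  ]
}}

```text
t: 9.9
eef_pos: [581.4, -274.0, 75.2]
tcp_rot: [-1.571, -0.001, -0.182]
ft_force: [-0.3, -0.6, -0.0]
opening: 0.395
```

Emit:
{"api": "move_arm", "payload": {
  "rows": [
    {"tx": 0,"ty": -1.0,"tz": 0,"rx": 0,"ry": 0,"rz": 0,"grip": 40},
    {"tx": 0,"ty": -2.0,"tz": 0,"rx": 0,"ry": 0,"rz": 0,"grip": 40},
    {"tx": 0,"ty": -3.0,"tz": 0,"rx": 0,"ry": 0,"rz": 0,"grip": 40},
    {"tx": 0,"ty": -3.0,"tz": 0,"rx": 0,"ry": 0,"rz": 0,"grip": 40},
    {"tx": 0,"ty": -3.0,"tz": 0,"rx": 0,"ry": 0,"rz": 0,"grip": 40},
    {"tx": 0,"ty": -3.0,"tz": 4.0,"rx": 0,"ry": 0,"rz": 0,"grip": 40},
    {"tx": -1.0,"ty": -1.0,"tz": 4.0,"rx": 0,"ry": 0,"rz": 0,"grip": 40},
    {"tx": -1.0,"ty": 0,"tz": 4.0,"rx": 0,"ry": 0,"rz": 0,"grip": 40},
    {"tx": -1.0,"ty": 0,"tz": 4.0,"rx": 0,"ry": 0,"rz": 0,"grip": 40},
    {"tx": -1.0,"ty": 0,"tz": 4.0,"rx": 0,"ry": 0,"rz": 0,"grip": 40}
  ]
}}

```text
t: 10.73
eef_pos: [576.4, -75.6, 231.2]
tcp_rot: [-1.571, -0.002, -0.182]
ft_force: [0.3, 0.7, -0.2]
opening: 0.4
```

Emit:
{"api": "move_arm", "payload": {
  "rows": [
    {"tx": 0,"ty": 0,"tz": 4.0,"rx": 0,"ry": 0,"rz": 0,"grip": 40},
    {"tx": 0,"ty": 0,"tz": 4.0,"rx": 0,"ry": 0,"rz": 0,"grip": 40},
    {"tx": 0,"ty": 0,"tz": 2.0,"rx": 0,"ry": 0,"rz": 0,"grip": 40},
    {"tx": 0,"ty": 0,"tz": 0,"rx": 0,"ry": 0,"rz": 0,"grip": 40},
    {"tx": 0,"ty": 0,"tz": 0,"rx": 0,"ry": 0,"rz": 0,"grip": 40}
  ]
}}

```text
t: 11.15
eef_pos: [594.9, 22.0, 230.6]
tcp_rot: [-1.571, -0.001, -0.179]
ft_force: [-0.3, -0.0, -0.1]
opening: 0.404
```

```bash
python3 -c "
from h import *
report('r5')
d=np.load('r5_top.npy')
C=R.from_euler('z',TH)
# depth at points on the rack plate
for m in [(-40,0),(-20,-40),(40,40),(40,-40),(80,30),(80,-30),(80,0),(-40,30),(-40,-30)]:
    u,v=proj('top',CT+C.apply([m[0],m[1],46])); u,v=int(round(u)),int(round(v)); 
    print(m,C.inv().apply(dep('top',u,v,np.median(d[v-1:v+2,u-1:u+2]))-CT).round(1))
"
```

```text
t 11.15 F [-0.3 -0.  -0.1] open 0.404 rot [-1.5711e+00 -1.4000e-03 -1.7920e-01]
grip [-21.  293.4 229.1]
tip [-130.9  293.3  197.9]
end [ 49.1 293.4 195.2]
rack in cooker euler [-0.0003 -0.0014  0.0008]
(-40, 0) [-39.6   1.5  45.6]
(-20, -40) [-19.3 -39.8  43.4]
(40, 40) [39.6 39.3 46.7]
(40, -40) [ 40.2 -40.5  46.7]
(80, 30) [81.2 31.1 43.2]
(80, -30) [ 80.2 -30.5  47.6]
(80, 0) [80.8 -1.1 46.1]
(-40, 30) [-38.7  30.2  40.9]
(-40, -30) [-39.1 -31.   45. ]
```

View pics/r5_side.png

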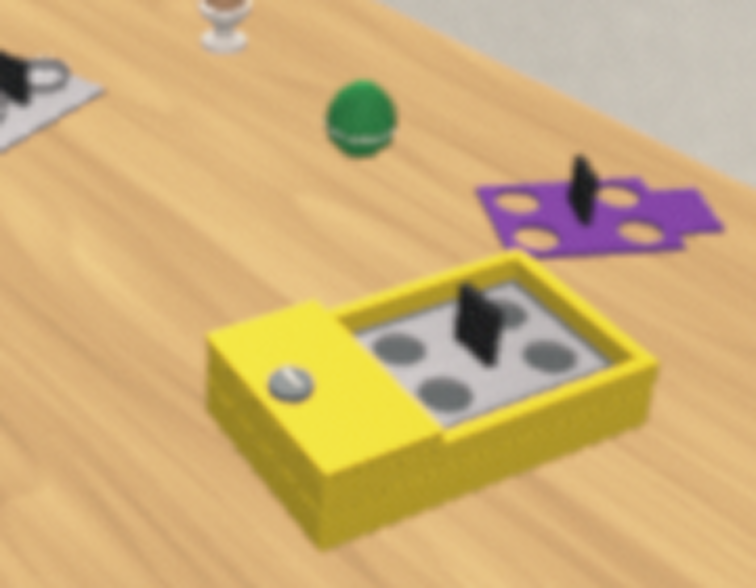

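View pics/r5_top.png

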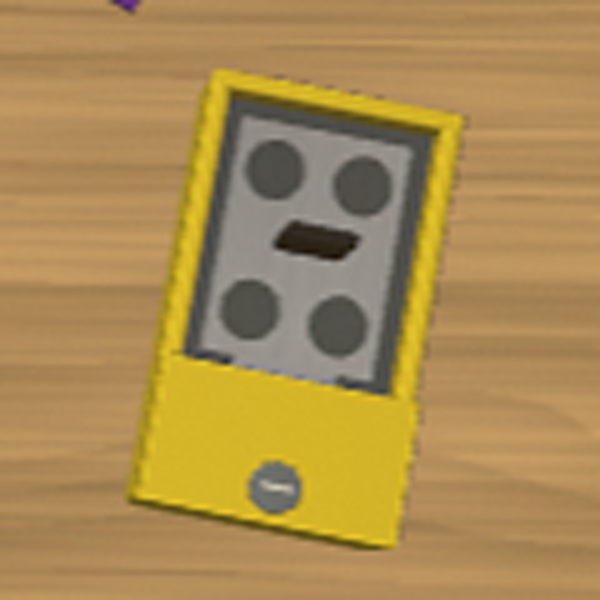

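```bash
python3 -c "
from cell import env
env.job_done(); print(env.state()['t'])"
```

```text
the job is handed in; nothing more can be done
the job is handed in; nothing more can be done
```

The steel egg rack is in the yellow cooker, and I handed the job in after about 11 s of robot time. I gripped it by the handle and tilted it 11.5°. I slid the tongue under the lip to about 27 mm past its edge, swung the other end down flat, let go and moved the arm clear.

**Final position:** By the cooker pose I measured, the tongue tip was about 91 mm from the cooker's middle towards the lip, on the middle line and in line within about 0.2°. That comes from the arm's position just before release.

**Flatness and forces:** The last pictures show the rack flat behind the sill with its tongue under the lip and a gap at the sill end. Most top-camera depths on the plate read z 45–48 mm, against 46 mm expected; three read lower (40.9–43.4 mm). Those three may have caught an edge or a hole, and I did not check them. Wrist force stayed within about 3 N wherever I read it.

**Uncertainty:** The side camera put parts of the cooker about 2–3 mm off my estimate. That is well inside the tolerances.

**Tray and timer:** The arm never came near either one. The timer looks unmoved in the last side view. The part of the tray in that view looks unmoved too, but I did not measure either position again.

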